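# Load and clamp a batch of key blanks

## Robot

A 6-joint arm with a two-finger parallel gripper is mounted at the origin on the work surface. World frame = base frame: x ahead of the robot, y to its left, z up, the work surface at z = 0. Lengths are in m, angles in rad, forces in N, time in s.
With the tool pointing down it reaches from about 0.275 to 1 m from the base axis. Payload 8.4 kg.
Tool frame: the origin (TCP) lies on the centre line of the jaws, within the pads' length; the fingertips stand 17 mm ahead of it and the grasp point (between the pads) lies 2 mm behind it (bot.tcp_to_tips is the z of the fingertips in the tool frame, in m); z points along the fingers, y is the line along which they close (so a half turn about z gives the same grasp; the last joint's range is limited). The gripper opens to 85 mm and grips with 20 to 120 N. Pads are 22 mm wide; open, the fingers measure 114 mm over their backs; the gripper's body (76 mm by 85 mm) begins 54 mm behind the grasp point. The pads swing forward as they close: fully open they stand 13 mm farther back than shut.
Start: joints at [-1.276, 0.353, 1.633, -0, 1.155, -0.002], TCP at [0.183, -0.598, 0.248] pointing down, gripper open.
Joint ranges: [-2.63, 2.63], [-0.92, 2.1], [0.06, 2.66], [-1.3, 4.44], [0, 2.69], [-3.02, 3.02]. Speed limits (rad/s): [2.22, 2.22, 2.79, 3.14, 3.14, 3.14].

## Interface

Orientations are given as a unit quaternion [x, y, z, w].
In Python, from workcell import bot, hand, kinematics, get_obs, vision, hand_in gives the robot as it stands. The module is installed in compiled form; this text tells all that it offers. Calls block until the motion is done:
- bot.reach(position, orientation): joint-space move of the TCP to a pose.
- bot.servo_line(position, ori=None, velocity=0.15): straight line of the TCP; ori=None keeps the orientation; velocity is the mean speed in m/s.
- bot.goto_joints(angles): joint-space move.
- hand.move_gripper(opening, strength=None): finger opening in m; strength is the grip in N (None keeps the last); returns when the fingers have stopped.
- bot.dwell(seconds).
- kinematics.solve_ik(position, orientation): joint angles nearest the present ones, or None.
- get_obs(): the state.
- vision.read_camera(name): name is "scene" or "top" or "wrist"; returns a dict with "frame" (480x640x3 uint8, red, green, blue), "intrinsics" (3x3 intrinsics, pixels), "view" (4x4, takes a point from world to camera coordinates). Camera axes: x right, y down, z forward; pixel columns grow to the right and rows downward; lengths in m; the calibration is good to about 2 mm. A picture is of the moment at which its call begins. There is no depth.
A pose or a line that the arm cannot do raises bot.IKError and nothing moves.
- hand_in(): hands the job in; it is judged then, once.
The state is a dict: "time_s": time; "joint_pos": joint angles; "joint_vel": joint speeds; "joint_efforts": joint torques, N m; "position": TCP position; "orientation": TCP orientation; "wrist_force": force on the tool from outside, world axes, zero at the start; "ft_torque": the same for the moment, N m; "gripper_width": finger opening in m; "grip_force": force on a finger pad.
Only numpy, scipy, OpenCV 4.12 (cv2) and the standard library are available. Lean on these libraries where they do the work, as an engineer would, in place of code of your own. Each camera call takes 0.05 s, during which the arm holds its last target. There are 200 camera calls.

## Task

Get the batch fixture ready for the next run: throw its clamp lever into the open notch, then load every steel key blank lying on the bench (three or four of them) into the fixture, one to a bay, lying flat and pushed fully home so that its end touches the back fence and its long side touches the bay's rib. When all are home throw the clamp lever right over into the clamp notch so that its strap lies over the blanks, and only then turn the air-feed lever into line with the white setting pointer. The blanks must still be home at the end; leave the two pistons standing where they are.

Things in the scene. Friction and masses are not known exactly. Their poses are not given: they have to be found in the camera images.
- fixture: low grey plate fixed on the bench, 130 (x) x 400 (y) x 12 mm (x -75..+55, y -187..+213 from its origin, on the underside). On it: back fence along y, 10 mm high, its face at x = +32; four ribs 50 long (x), 8 wide, 8 mm high, one at the -y side of each bay; a round hub (32 wide, 48 high) with the clamp lever's pivot at x = 22, y = 95. x points from the open front to the fence
- key1: loose bright steel key blank, a plain rectangular bar 64 (its x) x 24 (its y) x 22 (its z) mm, about 0.25 kg, two small dark holes drawn on top; all blanks are alike, and three or four of them are present (an absent one reads None); origin at the centre of its underside. It starts flat on the bench
- key2: loose bright steel key blank, a plain rectangular bar 64 (its x) x 24 (its y) x 22 (its z) mm, about 0.25 kg, two small dark holes drawn on top; all blanks are alike, and three or four of them are present (an absent one reads None); origin at the centre of its underside. It starts flat on the bench
- key3: loose bright steel key blank, a plain rectangular bar 64 (its x) x 24 (its y) x 22 (its z) mm, about 0.25 kg, two small dark holes drawn on top; all blanks are alike, and three or four of them are present (an absent one reads None); origin at the centre of its underside. It starts flat on the bench
- key4: loose bright steel key blank, a plain rectangular bar 64 (its x) x 24 (its y) x 22 (its z) mm, about 0.25 kg, two small dark holes drawn on top; all blanks are alike, and three or four of them are present (an absent one reads None); origin at the centre of its underside. It starts flat on the bench
- bay0 (a point): seat of bay 0 (0 to 3 towards +y, 58 mm apart; any may be used): point on the plate's top face, 12 mm over the bench, under the centre of a blank that is home: lying along x, either way round, its end touching the fence (32 mm in +x), its long side touching the rib (12 mm in -y). Axes as the fixture. Bays have no wall at the front or +y side
- bay1 (a point): seat of bay 1 (0 to 3 towards +y, 58 mm apart; any may be used): point on the plate's top face, 12 mm over the bench, under the centre of a blank that is home: lying along x, either way round, its end touching the fence (32 mm in +x), its long side touching the rib (12 mm in -y). Axes as the fixture. Bays have no wall at the front or +y side
- bay2 (a point): seat of bay 2 (0 to 3 towards +y, 58 mm apart; any may be used): point on the plate's top face, 12 mm over the bench, under the centre of a blank that is home: lying along x, either way round, its end touching the fence (32 mm in +x), its long side touching the rib (12 mm in -y). Axes as the fixture. Bays have no wall at the front or +y side
- bay3 (a point): seat of bay 3 (0 to 3 towards +y, 58 mm apart; any may be used): point on the plate's top face, 12 mm over the bench, under the centre of a blank that is home: lying along x, either way round, its end touching the fence (32 mm in +x), its long side touching the rib (12 mm in -y). Axes as the fixture. Bays have no wall at the front or +y side
- clamp_lever (a joint): clamp lever angle about its vertical pivot, rad, counter-clockwise from above. Notches (dark slots on the plate under the handle): 0 (clamp: strap over the bays; a stop at -0.03), 0.6 (plain half-way slot) and 1.2 (open: strap behind the fence; lever can overrun to 1.5). Clamp and open slots have a white bar on either side. Friction (2 N at the knob) holds it anywhere. Starts at 0 to 0.6
- clamp_knob (a point): grip point on the lever's upright black knob (18 mm diameter, 42 tall; point on its axis, 13 below its top, 70 over the bench, 110 from the pivot). At joint 0 it lies to +y of the pivot, at 1.2 nearly to -x. The strap (16 wide, 268 long) points the other way; clamped, it passes 3 mm above the blanks' far ends (bay x +14..+30 mm, 37 to 45 mm over the bench)
- clamp_pivot (a point): axis of the clamp lever's vertical pivot, at lever height
- feed_lever (a joint): angle of the air-feed lever on the grey valve box (110 x 110 x 30 mm, fixed on the bench), rad, counter-clockwise from above, 0 to 1.6; 0 points to +y of the box. It stays where it is left (light friction, about 1 N at the knob)
- feed_knob (a point): point to grip on the air-feed lever's upright round black knob (18 mm diameter, 40 mm tall, the point 11 mm below its top, on its axis, 70 mm from the pivot, about 70 mm over the bench); its y axis points from the pivot out along the lever
- feed_pivot (a point): vertical axis of the air-feed lever and of the setting pointer, at the lever's underside, 40 mm over the bench
- feed_pointer (a joint): angle of the white setting pointer, same axis, zero and sense as feed_lever; the lever is in line with it when both read the same. It lies flat on the dial under the lever, cannot be touched, and does not move
- pointer_tip (a point): tip of the white setting pointer, 100 mm from the pivot; its y axis points out along the pointer
- piston1: aluminium piston, 42 mm diameter, 46 mm tall, standing on the bench; bystander to be left alone; origin at the centre of its underside
- piston2: aluminium piston, 42 mm diameter, 46 mm tall, standing on the bench; bystander to be left alone; origin at the centre of its underside
There are look-alikes about, which are no part of the job. What is shaped like the key4 but yellow is not meant.

How it is judged:
By the outcome, as a careful person would: the job done as asked, in the order asked, and still so for the second after the job is handed in, with the robot touching nothing.
Of key1, key2, key3, key4 only 3 to 4 are there at a start; the rules pass over those that are not, and their reading is None.
At some moment in a run one of key1, key2, key3, key4 may be knocked a few centimetres aside while the robot is not near it.
Once in a run the grip may slacken for a moment while it holds something.
It also fails if it takes over 210 s, if anything falls off the work surface, if the arm or the gripper's body presses on something with over 40 N, if the wrist force passes 120 N, or if a joint passes its speed limit or range.

## Working session

There is one attempt and no reset: what is moved stays moved. The work goes in short steps, each a Python script; the robot and the scene stay as the last script left them, time stands still between calls to the robot, and variables do not carry over. Pictures are saved under pics/ and viewed, at most 14 in all, crops included, and the job is handed in when it is done.

```bash
mkdir -p pics; ls; python3 - <<'E'
from workcell import bot,hand,get_obs,vision
import cv2,numpy as np
for n in("scene","top"):
    c=vision.read_camera(n);cv2.imwrite(f"pics/{n}0.png",c["frame"][:,:,::-1]);print(n,c["intrinsics"].tolist(),np.round(c["view"],4).tolist())
o=get_obs();print(o["time_s"],o["position"],o["orientation"])
E
```

```text
pics
scene [[559.0827163256184, 0.0, 327.3675038405561], [0.0, 559.0827163256184, 238.58169376586238], [0.0, 0.0, 1.0]] [[0.4433, 0.8963, -0.0083, -0.2719], [0.584, -0.2959, -0.7559, -0.2201], [-0.68, 0.3303, -0.6546, 1.4996], [0.0, 0.0, 0.0, 1.0]]
top [[517.6651014531096, 0.0, 323.92192311165024], [0.0, 517.6651014531096, 235.5189270966335], [0.0, 0.0, 1.0]] [[0.017, -0.9999, -0.003, 0.043], [-0.9918, -0.0165, -0.1264, 0.4673], [0.1263, 0.0052, -0.992, 1.3253], [0.0, 0.0, 0.0, 1.0]]
0.1 [ 0.18268227 -0.59728555  0.24764573] [ 9.89007204e-01  1.47866021e-01 -9.10987708e-05 -6.18504593e-04]
```

View pics/top0.png

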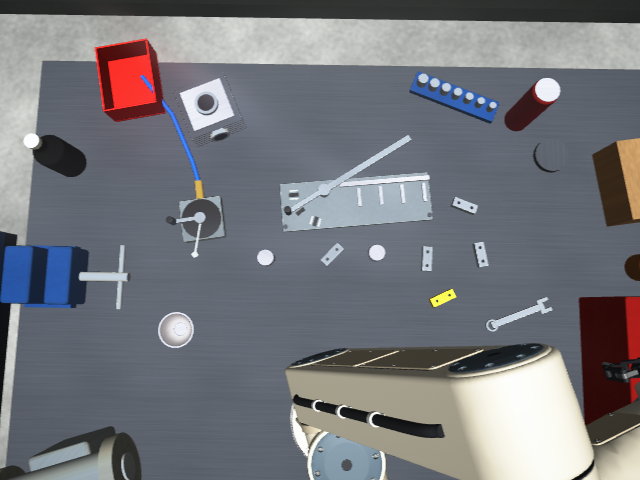

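View pics/scene0.png

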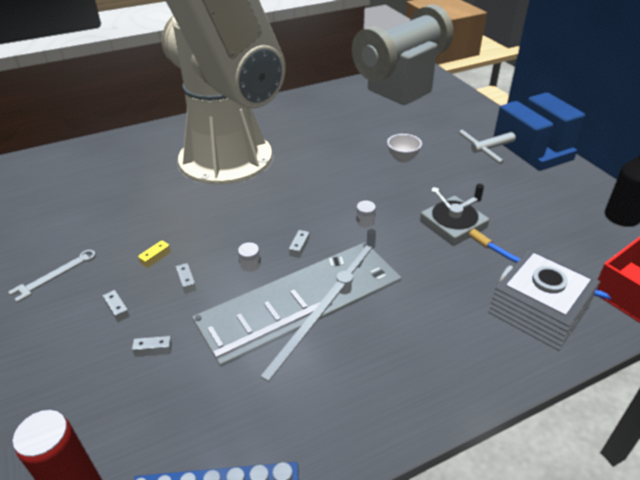

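The top view shows four steel blanks at about (332,254), (427,258), (481,254) and (465,205). The pistons are at (265,257) and (377,253), the fixture corners at (281,185)–(433,220), the clamp knob at (288,211) and the feed valve at (200,218). The yellow bar at (443,298) is a decoy. Next I'll take wrist views of the fixture and the valve.

```bash
cat >H.py <<'E'
from workcell import bot,hand,kinematics,get_obs,vision
import cv2,numpy as np
from scipy.spatial.transform import Rotation as R
def down(a):  # tool down; tool y axis (closing line) at world angle a
    a=(a+np.pi/2)%np.pi-np.pi/2   # closing line is symmetric
    y=np.array([np.cos(a),np.sin(a),0]);z=np.array([0,0,-1.]);return R.from_matrix(np.c_[np.cross(y,z),y,z]).as_quat()
def ray(c,uv,z):
    K,V=c["intrinsics"],c["view"];d=V[:3,:3].T@np.linalg.solve(K,[uv[0],uv[1],1]);o=-V[:3,:3].T@V[:3,3]
    return (o+d*(z-o[2])/d[2])
def proj(c,p):
    q=c["view"]@np.r_[p,1];q=c["intrinsics"]@q[:3];return q[:2]/q[2]
def shot(n,name=None):
    c=vision.read_camera(n)
    if name:cv2.imwrite(f"pics/{name}.png",c["frame"][:,:,::-1])
    return c
def keys(c,n=4):
    f=cv2.cvtColor(c["frame"],cv2.COLOR_RGB2HSV);m=((f[:,:,1]<40)&(f[:,:,2]>125)).astype(np.uint8)
    m=cv2.morphologyEx(m,cv2.MORPH_CLOSE,np.ones((3,3)))
    out=[]
    for k in cv2.findContours(m,cv2.RETR_EXTERNAL,cv2.CHAIN_APPROX_NONE)[0]:
        P=np.array([ray(c,p,.022)[:2] for p in k[:,0]],np.float32)
        (x,y),(w,h),_=r=cv2.minAreaRect(P);L,S=max(w,h),min(w,h)
        if .05<L<.085 and .015<S<.04:
            b=cv2.boxPoints(r);e=max((b[1]-b[0],b[2]-b[1]),key=np.linalg.norm);out.append((x,y,np.arctan2(e[1],e[0]),L,S))
    return out
E
python3 - <<'E'
from H import *
c=shot("top")
for k in keys(c):print("key",np.round(k,3))
for n,p,z in[("A",(281,185),.012),("B",(428,172),.012),("C",(433,220),.012),("D",(284,231),.012),("piv",(324,189),.045),("knob",(288,211),.083),("fp",(200,218),.045),("fk",(171,220),.08),("tip",(195,255),.035)]:print(n,np.round(ray(c,p,z),3))
C=(ray(c,(281,185),.012)+ray(c,(433,220),.012))/2
for p in[(C[0]-.12,C[1],.42),(.4,.3,.42)]:
    print(p,kinematics.solve_ik(p,down(np.pi/2)))
bot.reach([C[0]-.08,C[1],.45],down(np.pi/2));shot("wrist","w1");print(get_obs()["time_s"])
E
```

```text
key [ 0.413 -0.22  -0.009  0.064  0.026]
key [ 0.426 -0.362  0.178  0.065  0.026]
key [ 0.556 -0.321  1.21   0.066  0.025]
A [0.604 0.169 0.012]
B [ 0.646 -0.226  0.012]
C [ 0.515 -0.238  0.012]
D [0.479 0.157 0.012]
piv [0.587 0.053 0.045]
knob [0.521 0.143 0.083]
fp [0.505 0.374 0.045]
fk [0.493 0.438 0.08 ]
tip [0.409 0.385 0.035]
(np.float64(0.439396721362311), np.float64(-0.0349546102913411), 0.42) [-8.27872180e-02 -7.67609842e-02  1.76233896e+00 -4.44089210e-16
  1.45601468e+00  1.48800911e+00]
(0.4, 0.3, 0.42) [ 6.40501104e-01  2.81598833e-02  1.66040800e+00 -4.44089210e-16
  1.45302477e+00  2.21129743e+00]
2.575
```

View pics/w1.png

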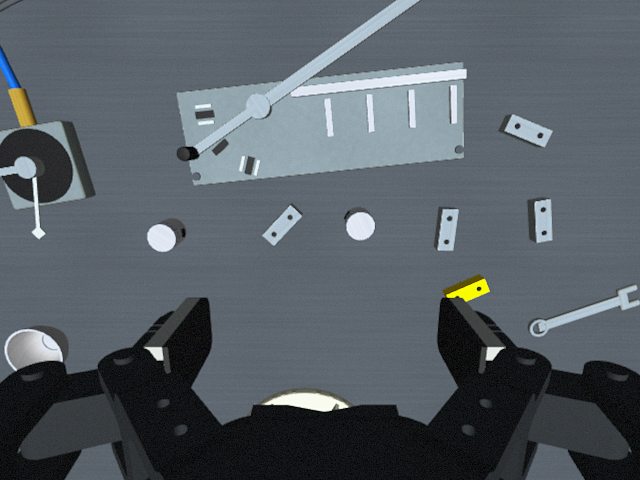

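The wrist view shows the fixture with corners at about (178,94), (463,64), (464,157) and (195,185). The ribs are at u=329, 370, 411 and 454. The slots are clamp (204,114), half (220,147) and open (249,165). The hub is at (258,106), the knob at (187,153), and the four blanks are visible.

```bash
python3 - <<'E'
from H import *
c=shot("wrist")
f=c["frame"];g=cv2.cvtColor(f,cv2.COLOR_RGB2GRAY)
for k in keys(c):print("key",np.round(k,3))
P=np.float32([[178,94],[463,64],[464,157],[195,185]]).reshape(-1,1,2)
S=cv2.cornerSubPix(g,P.copy(),(5,5),(-1,-1),(3,50,.01)).reshape(-1,2);print(S)
L=np.array([[.055,.213],[.055,-.187],[-.075,-.187],[-.075,.213]])
W=np.array([ray(c,s,.012)[:2] for s in S])
a=W-W.mean(0);b=L-L.mean(0)
th=np.arctan2((b[:,0]*a[:,1]-b[:,1]*a[:,0]).sum(),(a*b).sum());Rm=np.array([[np.cos(th),-np.sin(th)],[np.sin(th),np.cos(th)]])
t=W.mean(0)-Rm@L.mean(0);print("th",th,"t",t,"res mm",np.round((L@Rm.T+t-W)*1e3,1).tolist())
loc=lambda uv,z:np.round(Rm.T@(ray(c,uv,z)[:2]-t),4)
print("hub",loc((258,106),.048),"exp .022,.095")
k=loc((184.5,153),.083);print("knob",k,np.hypot(*(k-[.022,.095])),"ang",np.arctan2(-(k[0]-.022),k[1]-.095))
for n,p,z in[("clamp",(204,114),.012),("half",(220,147),.012),("open",(249.5,165.5),.012),("rib3",(329,117),.02),("rib2",(370,113),.02),("rib1",(411,109),.02),("rib0",(454,104),.02)]:
    l=loc(p,z);print(n,l,"ang",np.arctan2(-(l[0]-.022),l[1]-.095))
cv2.imwrite("pics/w2.png",cv2.resize(f[55:200,0:480,::-1],None,fx=1.66,fy=1.66*2,interpolation=2) if 0 else cv2.resize(f[55:255,0:270,::-1],None,fx=2.96,fy=2.96,interpolation=2))
E
```

```text
key [ 0.415 -0.221 -0.047  0.064  0.025]
key [ 0.422  0.028 -0.759  0.065  0.025]
key [ 0.428 -0.363  0.19   0.065  0.025]
key [ 0.558 -0.323  1.21   0.065  0.025]
[[176.44264   91.714806]
 [465.7584    68.75547 ]
 [463.57867  154.15634 ]
 [192.5903   181.70602 ]]
th 0.08536972531828986 t [ 0.57595507 -0.04742325] res mm [[2.7, 0.2], [7.5, 1.4], [-7.7, -1.8], [-2.5, 0.2]]
hub [0.0206 0.0969] exp .022,.095
knob [-0.0305  0.1914] 0.10976889359012414 ang 0.49869236667682504
clamp [0.0199 0.1798] ang 0.024759090491379677
half [-0.0268  0.1645] ang 0.6121730017739676
open [-0.0565  0.1257] ang 1.1980007464085534
rib3 [0.0003 0.0045] ang 2.9062566418131026
rib2 [ 0.0007 -0.0527] ang 2.998368837065114
rib1 [ 0.0011 -0.1097] ang 3.039844599869174
rib0 [ 0.0025 -0.1692] ang 3.067918520281242
```

View pics/w2.png

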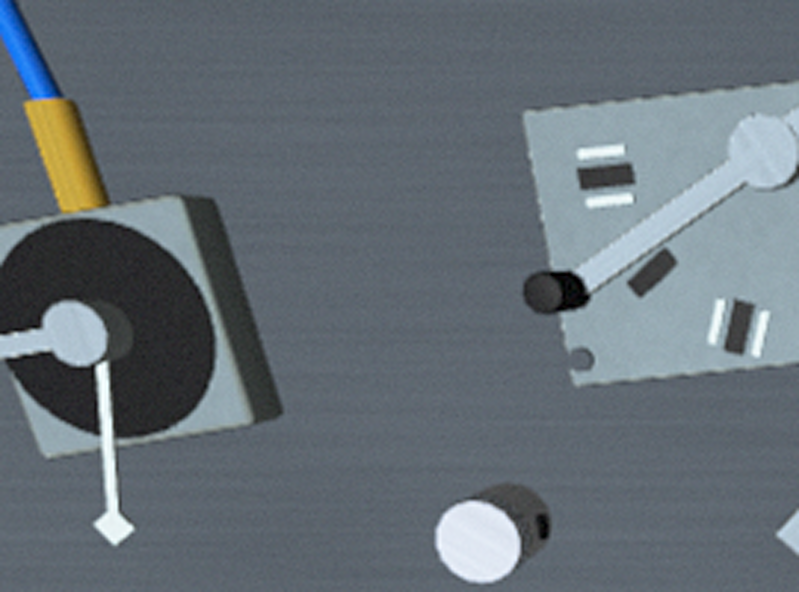

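```bash
cat >>H.py <<'E'
import json,os
def rot(a):return np.array([[np.cos(a),-np.sin(a)],[np.sin(a),np.cos(a)]])
if os.path.exists("fix.json"):
    F=json.load(open("fix.json"));TH,T0=F["th"],np.array(F["t"]);BY=F["by"]
    fw=lambda x,y:rot(TH)@[x,y]+T0
    fl=lambda p:rot(TH).T@(np.array(p)-T0)
PV=(.022,.095)
def clampknob(phi):return fw(PV[0]-.110*np.sin(phi),PV[1]+.110*np.cos(phi))
def throw(a,b,z=.068):
    p=clampknob(a);bot.reach([*p,.16],down(TH+a));hand.move_gripper(.06,40);bot.servo_line([*p,z],velocity=.15)
    hand.move_gripper(.0,40)
    w=get_obs()["gripper_width"]
    for q in np.linspace(a,b,max(3,int(abs(b-a)/.12))+1)[1:]:bot.servo_line([*clampknob(q),z],ori=down(TH+q),velocity=.08)
    o=get_obs();print("w",w,o["gripper_width"],"F",np.round(o["wrist_force"],1))
    hand.move_gripper(.05);bot.servo_line([*clampknob(b),.16],velocity=.2)
def leverang(c,guess):
    return None
E
python3 - <<'E'
from H import *
from scipy.optimize import least_squares
c=shot("wrist")
uv=[(177.4,92.8),(463,63.5),(464,157.5),(194.9,185.1),(258,106)]
L=np.array([[.055,.213],[.055,-.187],[-.075,-.187],[-.075,.213],[.022,.095]])
W=np.array([ray(c,s,z)[:2] for s,z in zip(uv,[.012]*4+[.048])])
r=lambda q:((L@rot(q[0]).T+q[1:])-W).ravel()
s=least_squares(r,[.085,.57,-.05]);print(s.x,np.round(r(s.x)*1e3,1))
th,t=s.x[0],s.x[1:]
ry=[(rot(th).T@(ray(c,p,.02)[:2]-t))[1] for p in[(454,104),(411,109),(370,113),(329,117)]];b0=np.mean(np.array(ry)+.016-.058*np.arange(4))
json.dump(dict(th=th,t=list(t),by=[b0+.058*i for i in range(4)]),open("fix.json","w"));print(np.round(ry,4),b0)
import H,importlib;importlib.reload(H);from H import *
k=fl(ray(c,(184.1,154),.083)[:2]);phi=np.arctan2(PV[0]-k[0],k[1]-PV[1]);print("phi",phi,np.hypot(*(k-PV)))
throw(phi,1.2)
bot.reach([.50,-.035,.45],down(np.pi/2));shot("wrist","w3");print(get_obs()["time_s"])
E
```

```text
[ 0.09765972  0.57510365 -0.04711838] [ 0.5  2.1  2.3 -1.8 -1.5 -1.2 -0.9  2.3 -0.5 -1.3]
[-0.1695 -0.1101 -0.0531  0.0042] -0.1531341337654799
phi 0.4788801083718132 0.10949677825562211
w 0.016778006163591288 0.01663085751065239 F [ 3.  -0.2  6.3]
11.0917
```

View pics/w3.png

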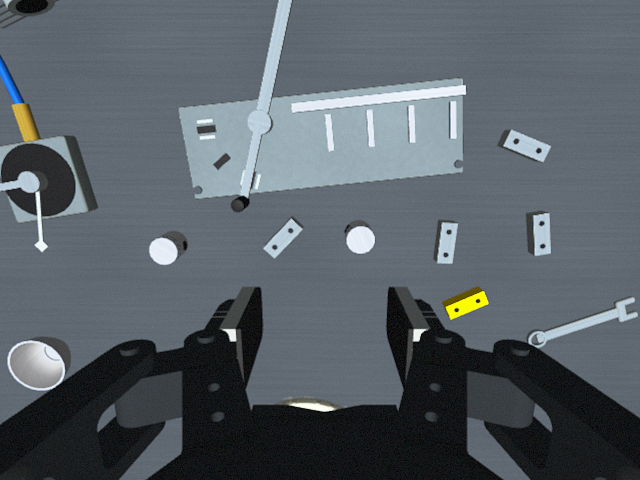

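The lever now lies over the open notch, with its knob at (238,205). Next, the first blank.

```bash
sed -i 's|a=(a+np.pi/2)%np.pi-np.pi/2 .*|a=(a+.3)%np.pi-.3|' H.py
cat >>H.py <<'E'
LOOK=[.50,-.035,.45]
def guard(d,maxd,fth,step=.0007,v=.02,base=None):
    """move along unit vector d until the resisting force exceeds fth"""
    d=np.r_[d,0][:3] if len(d)==2 else np.array(d,float);o=get_obs();p0=np.array(o["position"]);f0=np.array(o["wrist_force"]) if base is None else base;n=0;f=0
    while n*step<maxd:
        n+=1;bot.servo_line(p0+d*step*n,velocity=v);f=-(np.array(get_obs()["wrist_force"])-f0)@d
        if f>fth:break
    print("guard",np.round(d,2),"moved",round(n*step*1e3,1),"f",round(float(f),1));return f>fth
def loose(c):
    out=[k for k in keys(c) if not(-.08<fl(k[:2])[0]<.06 and -.19<fl(k[:2])[1]<.215)]
    return out
ex=lambda:fw(1,0)-T0
ey=lambda:fw(0,1)-T0
GZ=.0275
def pick(k,op=.05):
    x,y,a=k[:3];q=down(a+np.pi/2)
    hand.move_gripper(op,40);bot.reach([x,y,.11],q);bot.servo_line([x,y,GZ],velocity=.15);hand.move_gripper(0,60)
    bot.servo_line([x,y,.13],velocity=.2);w=get_obs()["gripper_width"];print("picked w",w);return w>.02
def place(i):
    q=down(TH+np.pi/2);p=fw(-.006,BY[i]+.006)
    bot.reach([*p,.13],q);bot.servo_line([*p,.052],velocity=.15)
    w=get_obs()["gripper_width"];print("w",w)
    if w<.02:return False
    guard([0,0,-1],.016,6,step=.001,v=.04);z=get_obs()["position"][2];print("z",z)
    P=np.array(get_obs()["position"]);bot.servo_line(P+[0,0,.0006],velocity=.02)
    b=np.array(get_obs()["wrist_force"])
    guard(ex(),.016,7,base=b);guard(-ey(),.014,7)
    hand.move_gripper(.031,20);bot.dwell(.1);guard(-ey(),.011,5)
    o=get_obs();print("fix pos",np.round(fl(o["position"][:2]),4),BY[i])
    p=np.array(o["position"])+np.r_[ey()*.0035,0];bot.servo_line(p,velocity=.05)
    p[2]=.085;bot.servo_line(p,velocity=.2);return True
def pushend(i):
    hand.move_gripper(0,20);p=fw(-.060,BY[i]);bot.servo_line([*p,.085],velocity=.2);bot.servo_line([*p,.038],velocity=.15)
    bot.servo_line([*fw(-.046,BY[i]),.038],velocity=.1);guard(ex(),.02,5,step=.001,v=.03);print("push x",fl(get_obs()["position"][:2]))
    bot.servo_line([*fw(-.060,BY[i]),.038],velocity=.1);bot.servo_line([*fw(-.060,BY[i]),.11],velocity=.2)
def look(name=None):
    bot.reach(LOOK,down(np.pi/2));return shot("wrist",name)
E
python3 - <<'E'
from H import *
c=shot("wrist");K=loose(c)
for k in K:print(np.round(k,3))
k=max(K,key=lambda k:k[1])
if pick(k,.045) and place(3): pushend(3)
look("w4");print(get_obs()["time_s"])
E
```

```text
[ 0.415 -0.221 -0.041  0.065  0.025]
[ 0.421  0.028 -0.761  0.065  0.025]
[ 0.428 -0.363  0.189  0.065  0.025]
[ 0.558 -0.323  1.208  0.065  0.025]
picked w 0.022167632331779177
w 0.0221962623386411
guard [ 0.  0. -1.] moved 13.0 f 17.2
z 0.04063502148312041
guard [1.  0.1 0. ] moved 9.8 f 9.8
guard [ 0.1 -1.   0. ] moved 6.3 f 9.0
guard [ 0.1 -1.   0. ] moved 3.5 f 6.4
fix pos [0.003  0.0177] 0.02086586623452011
guard [1.  0.1 0. ] moved 3.0 f 5.1
push x [-0.04280377  0.02081739]
32.6167
```

View pics/w4.png

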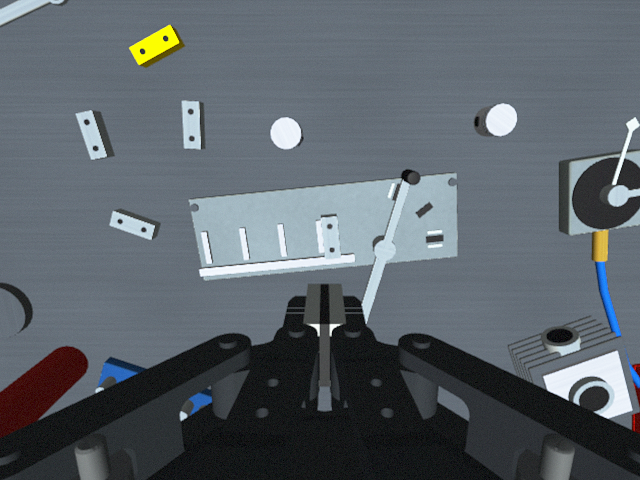

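The wrist view is half-turned. The blank sits in bay 3 at about (330,235), beside its rib and against the fence. The push readings agree: its front end is at x = −31.8 mm and its +y side at +33.2 mm against an expected +32.9 mm. Next blank.

```bash
cat >step.py <<'E'
from H import *
import sys
i=int(sys.argv[1]);c=shot("wrist");K=loose(c)
for k in K:print(np.round(k,3))
k=max(K,key=lambda k:k[1])
if pick(k,.05) and place(i): pushend(i)
c=look(f"bay{i}");print(len(loose(c)),get_obs()["time_s"])
cv2.imwrite(f"pics/bay{i}c.png",cv2.resize(c["frame"][80:300,60:480,::-1],None,fx=1.9,fy=1.9,interpolation=2))
E
python3 step.py 2
```

```text
[0.998 0.391 0.022 0.055 0.024]
[ 0.999 -0.462 -0.003  0.055  0.025]
[ 0.76   0.355 -1.228  0.056  0.027]
[ 0.689 -0.159  1.404  0.051  0.024]
[ 0.559 -0.323  1.211  0.066  0.029]
[ 0.414 -0.221 -0.105  0.066  0.027]Traceback (most recent call last):
  File "step.py", line 6, in <module>
    if pick(k,.05) and place(i): pushend(i)
       ~~~~^^^^^^^
  File "H.py", line 59, in pick
    hand.move_gripper(op,40);bot.reach([x,y,.11],q);bot.servo_line([x,y,GZ],velocity=.15);hand.move_gripper(0,60)
                             ~~~~~~~~~^^^^^^^^^^^^^
workcell.IKError: the arm cannot take that pose within its joint ranges
```

```bash
cat >>H.py <<'E'
def look(name=None):
    q=R.from_matrix(np.array([[-1,0,0],[0,-1,0],[0,0,1.]]).T@R.from_quat(down(np.pi/2)).as_matrix()).as_quat()
    bot.reach(LOOK,q);return shot("wrist",name)
def loose(c):
    return [k for k in keys(c) if .35<k[0]<.65 and abs(k[1])<.5 and k[3]>.058 and not(-.08<fl(k[:2])[0]<.06 and -.19<fl(k[:2])[1]<.215)]
E
sed -i 's/c=shot("wrist");K/c=look();K/; s/80:300,60:480/40:260,160:580/' step.py
python3 step.py 2
```

```text
[ 0.414 -0.221 -0.048  0.065  0.025]
[ 0.428 -0.363  0.189  0.065  0.025]
[ 0.558 -0.323  1.208  0.065  0.025]
picked w 0.02212836476150726
w 0.022152461551208168
guard [ 0.  0. -1.] moved 13.0 f 16.9
z 0.040681078976037316
guard [1.  0.1 0. ] moved 9.8 f 7.1
guard [ 0.1 -1.   0. ] moved 5.6 f 7.7
guard [ 0.1 -1.   0. ] moved 3.5 f 7.3
fix pos [ 0.003  -0.0403] -0.0371341337654799
guard [1.  0.1 0. ] moved 3.0 f 5.6
push x [-0.04265325 -0.03722951]
2 59.625
```

View pics/bay2c.png

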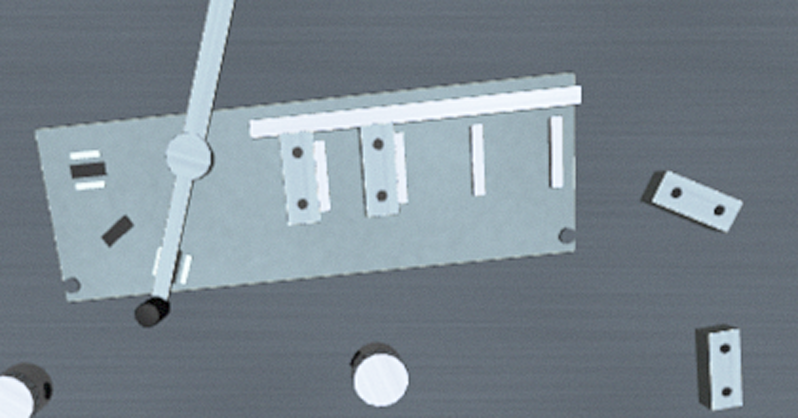

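Blanks in bays 3 and 2 are home, both touching the fence and the ribs. Two are left, at the right of the crop.

```bash
python3 step.py 1 && python3 step.py 0
```

```text
[ 0.427 -0.365  0.193  0.067  0.029]
[ 0.558 -0.323  1.208  0.065  0.025]
picked w 0.022149084253664277
w 0.022399156068683115
guard [ 0.  0. -1.] moved 12.0 f 6.6
z 0.04098813916797921
guard [1.  0.1 0. ] moved 8.4 f 10.0
guard [ 0.1 -1.   0. ] moved 6.3 f 8.0
guard [ 0.1 -1.   0. ] moved 2.8 f 5.6
fix pos [ 0.0013 -0.0982] -0.09513413376547991
guard [1.  0.1 0. ] moved 4.0 f 7.7
push x [-0.04252578 -0.09516064]
1 85.4333
[ 0.428 -0.363  0.187  0.065  0.025]
picked w 0.022167519620110473
w 0.021804645649247098
guard [ 0.  0. -1.] moved 12.0 f 6.1
z 0.04084923415832941
guard [1.  0.1 0. ] moved 9.1 f 7.2
guard [ 0.1 -1.   0. ] moved 6.3 f 9.8
guard [ 0.1 -1.   0. ] moved 2.1 f 5.9
fix pos [ 0.0028 -0.1562] -0.1531341337654799
guard [1.  0.1 0. ] moved 4.0 f 7.8
push x [-0.04242585 -0.15325182]
0 109.8333
```

View pics/bay0c.png

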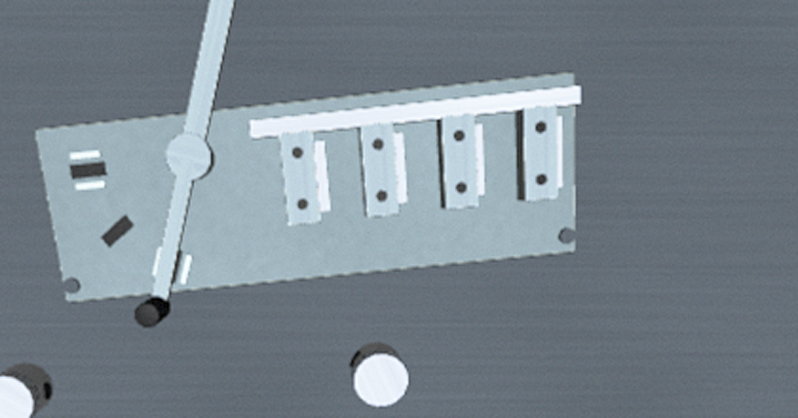

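All four blanks are flat, against the fence and against their ribs. Next I'll throw the clamp lever.

```bash
python3 - <<'E'
from H import *
throw(1.2,0.0)
c=look("w5");print(get_obs()["time_s"],len(loose(c)))
cv2.imwrite("pics/w5c.png",cv2.resize(c["frame"][40:260,160:580,::-1],None,fx=1.9,fy=1.9,interpolation=2))
bot.reach([.42,.36,.35],get_obs()["orientation"]);shot("wrist","w6")
E
```

```text
w 0.016772001931862242 0.016772253698022117 F [-2.7  7.1  4.9]
119.4917 0
```

View pics/w5c.png

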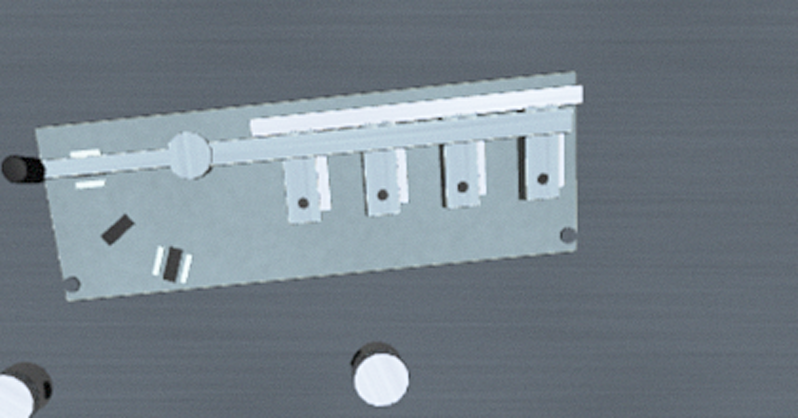

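View pics/w6.png

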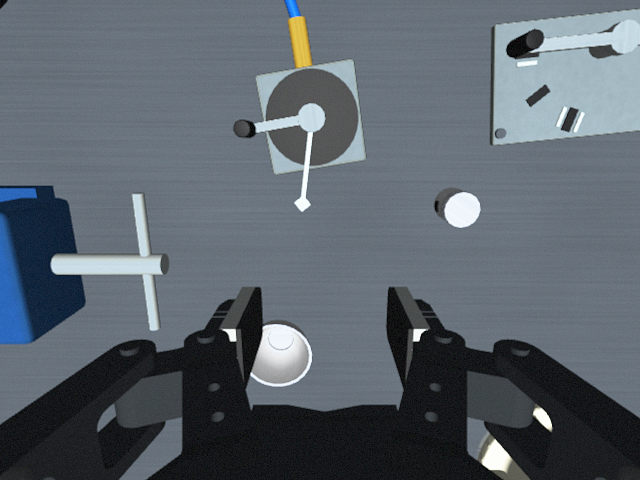

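The strap lies over all four blanks, and the lever is in the clamp slot between its white bars. In the valve view the hub is at (312,117), the knob at (243,128) and the pointer tip diamond at (302,204). Now I'll measure the pointer line and turn the feed lever.

```bash
cat >feed.py <<'E'
from H import *
def pointer(c,hub):
    g=c["frame"].min(2);m=np.zeros(g.shape,np.uint8);u,v=hub;m[int(v)+20:int(v)+100,int(u)-45:int(u)+45]=1
    n,lab,st,ce=cv2.connectedComponentsWithStats(((g>185)&(m>0)).astype(np.uint8));i=1+np.argmax(st[1:,4]);print(st[i],ce[i])
    ys,xs=np.where(lab==i);P=np.array([ray(c,p,.034)[:2] for p in zip(xs,ys)],np.float32)
    vx,vy,x0,y0=cv2.fitLine(P,cv2.DIST_HUBER,0,.001,.001).ravel();d=np.array([vx,vy]);d=d if d[0]<0 else -d
    return np.array([x0,y0]),d,(P@d).max()
E
python3 - <<'E'
from feed import *
c=shot("wrist");p0,d,far=pointer(c,(312,117))
tip=p0+d*(far-p0@d);piv=tip-.1*d
print("dir",np.arctan2(d[1],d[0])%(2*np.pi),"piv from tip",piv,"piv from hub",[np.round(ray(c,(312,117),z)[:2],4) for z in(.045,.05,.055)])
k=ray(c,(240,128.5),.081)[:2];print("knob",k,"r",np.hypot(*(k-piv)),"fx",c["intrinsics"][0,0])
v=np.array(ray(c,(312,117),.05)[:2]);print("lat off",np.cross(np.r_[d,0],np.r_[v-p0,0])[2])
cv2.imwrite("pics/w7.png",cv2.resize(c["frame"][50:230,210:380,::-1],None,fx=3.3,fy=3.3,interpolation=2))
E
```

```text
[295 137  17  75 435] [304.73563218 178.97701149]
dir 3.0204325 piv from tip [0.5041553  0.37403023] piv from hub [array([0.5101, 0.3723]), array([0.5098, 0.3721]), array([0.5096, 0.372 ])]
knob [0.49722869 0.44316791] r 0.06948378562942319 fx 378.2696542348289
lat off 0.0011998392030213492
```

View pics/w7.png

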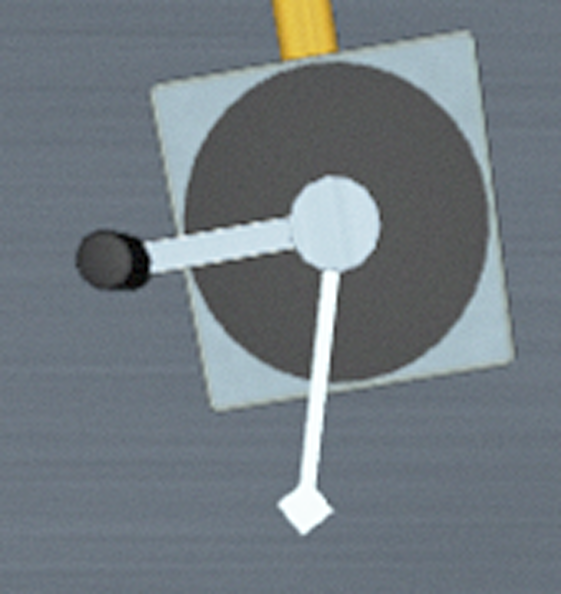

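```bash
python3 - <<'E'
from feed import *
c=shot("wrist");p0,d,far=pointer(c,(312,117))
h=ray(c,(311.9,117.2),.05)[:2];n=np.array([-d[1],d[0]]);piv=h-n*(n@(h-p0))*.5
k=ray(c,(241,128.3),.081)[:2];a0=np.arctan2(*(k-piv)[::-1]);a1=np.arctan2(d[1],d[0])%(2*np.pi);print(piv,a0,a1)
json.dump(dict(piv=list(piv),a1=a1),open("feed.json","w"))
kp=lambda a:piv+.07*np.array([np.cos(a),np.sin(a)])
look0=get_obs()["position"],get_obs()["orientation"]
hand.move_gripper(.055,40);bot.reach([*kp(a0),.16],down(a0-np.pi/2));bot.servo_line([*kp(a0),.068],velocity=.15);hand.move_gripper(0,40)
print(get_obs()["gripper_width"])
for a in np.linspace(a0,a1,14)[1:]:bot.servo_line([*kp(a),.068],ori=down(a-np.pi/2),velocity=.08)
print(np.round(get_obs()["wrist_force"],1),get_obs()["gripper_width"])
hand.move_gripper(.05);bot.servo_line([*kp(a1),.16],velocity=.2)
bot.reach(*look0);c=shot("wrist","w8");print(get_obs()["time_s"])
cv2.imwrite("pics/w8c.png",cv2.resize(c["frame"][70:230,250:370,::-1],None,fx=3.7,fy=3.7,interpolation=2))
E
```

```text
[295 137  17  75 432] [304.74074074 178.90046296]
[0.50971689 0.37274087] 1.7456103419459608 3.019567Traceback (most recent call last):
  File "<stdin>", line 5, in <module>
    for chunk in iterable:
                 ^^^^^^^^
    yield from _iterencode_dict(o, _current_indent_level)
    yield from chunks
    o = _default(o)
    raise TypeError(f'Object of type {o.__class__.__name__} '
                    f'is not JSON serializable')
TypeError: Object of type float32 is not JSON serializable
```

```bash
python3 - <<'E'
from feed import *
piv=np.array([.50972,.37274]);a0,a1=1.7456,3.0196
kp=lambda a:piv+.07*np.array([np.cos(a),np.sin(a)])
look0=get_obs()["position"],get_obs()["orientation"]
hand.move_gripper(.055,40);bot.reach([*kp(a0),.16],down(a0-np.pi/2));bot.servo_line([*kp(a0),.068],velocity=.15);hand.move_gripper(0,40)
print(get_obs()["gripper_width"])
for a in np.linspace(a0,a1,14)[1:]:bot.servo_line([*kp(a),.068],ori=down(a-np.pi/2),velocity=.08)
print(np.round(get_obs()["wrist_force"],1),get_obs()["gripper_width"])
hand.move_gripper(.05);bot.servo_line([*kp(a1),.16],velocity=.2)
bot.reach(*look0);c=shot("wrist","w8");print(get_obs()["time_s"])
cv2.imwrite("pics/w8c.png",cv2.resize(c["frame"][70:230,250:370,::-1],None,fx=3.7,fy=3.7,interpolation=2))
E
```

```text
0.017065693191085054
[-6.6  3.  10.3] 0.016631127494346733
130.9917
```

View pics/w8c.png

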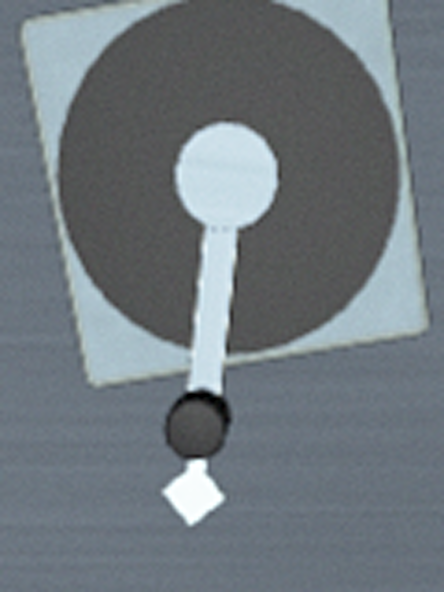

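```bash
python3 - <<'E'
from feed import *
def ang(c,rows,u0,u1,thr,z):
    g=c["frame"].min(2).astype(float);P=[]
    for v in rows:
        w=np.clip(g[v,u0:u1]-thr,0,60);P.append(ray(c,((w*np.arange(u0,u1)).sum()/w.sum(),v),z)[:2])
    vx,vy,x0,y0=cv2.fitLine(np.float32(P),cv2.DIST_HUBER,0,.001,.001).ravel();return np.arctan2(vy,vx)%np.pi
A=[];c=shot("wrist");print("lever",ang(c,range(134,160),296,320,110,.046),"diamond+stub from hub:")
g=c["frame"].min(2);ys,xs=np.where(g[196:215,290:312]>215);d=ray(c,(xs.mean()+290,ys.mean()+196),.034)[:2]
m=(g[95:132,290:335]>170);m[:, :]=m;ys,xs=np.where(m[:,:]);print("diamond",d,xs.mean()+290,ys.mean()+95)
# closer look, straight above the pivot/knob
bot.reach([.38,.375,.26],get_obs()["orientation"]);c=shot("wrist","w9")
for p in[(.50972,.37274,.034),(.41,.385,.034)]:print(proj(c,p))
E
```

```text
lever 3.032052 diamond+stub from hub:
diamond [0.41421075 0.38487525] 310.92436974789916 117.3126050420168
[327.1872424   62.68941291]
[313.47402396 180.39857946]
```

View pics/w9.png

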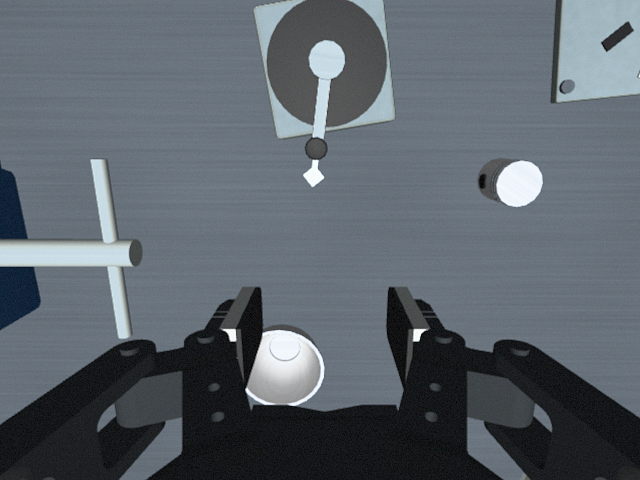

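```bash
python3 - <<'E'
from feed import *
c=shot("wrist");g=c["frame"].min(2).astype(float)
P=[]
for v in range(84,118):
    u=np.arange(308,334);w=np.clip(g[v,308:334]-110,0,60);P.append(ray(c,((w*u).sum()/w.sum(),v),.046)[:2])
vx,vy,x0,y0=cv2.fitLine(np.float32(P),cv2.DIST_HUBER,0,.001,.001).ravel();print("lever",np.arctan2(vy,vx)%np.pi)
ys,xs=np.where(g[163:192,300:328]>200);D=ray(c,(xs.mean()+300,ys.mean()+163),.034)[:2]
ys,xs=np.where(g[134:165,300:332]<85);Kn=ray(c,(xs.mean()+300,ys.mean()+134),.081)[:2];print("knob px",xs.mean()+300,ys.mean()+134)
b=(g[38:82,305:349]>150).astype(np.uint8);b=cv2.morphologyEx(b,cv2.MORPH_OPEN,cv2.getStructuringElement(2,(21,21)));ys,xs=np.where(b);print("hub px",xs.mean()+305,ys.mean()+38)
for z in(.048,.055):
    H=ray(c,(xs.mean()+305,ys.mean()+38),z)[:2];a=lambda p:np.arctan2(*(p-H)[::-1])%(2*np.pi);print(z,H,"pointer",a(D),np.hypot(*(D-H)),"knob",a(Kn),np.hypot(*(Kn-H)))
E
```

```text
lever 3.0253422
knob px 316.7090909090909 149.87272727272727
hub px 327.35471698113207 61.51415094339623
0.048 [0.50961251 0.37345571] pointer 3.0201729364864764 0.09495661636928265 knob 3.022111440358736 0.07025102843921974
0.055 [0.5083345  0.37350387] pointer 3.0190308276983404 0.0936822470487881 knob 3.020596073694335 0.06897647219901515
```

The feed lever (about 3.022 rad) matches the pointer (about 3.020 rad). Last, a check of the fixture.

```bash
python3 - <<'E'
from feed import *
c=look("w10");g=c["frame"].min(2)
f=c["frame"];k=(167.4,128.9)
ys,xs=np.where(g[115:145,155:182]<60);print("dark",xs.mean()+155,ys.mean()+115)
p=fl(ray(c,k,.083)[:2]);print("clamp phi",np.arctan2(PV[0]-p[0],p[1]-PV[1]),get_obs()["time_s"])
cv2.imwrite("pics/w10c.png",cv2.resize(f[60:200,160:480,::-1],None,fx=2.5,fy=2.5,interpolation=2))
E
```

```text
dark 172.07111111111112 129.52444444444444
clamp phi -0.01630770956423957 133.3833
```

View pics/w10c.png

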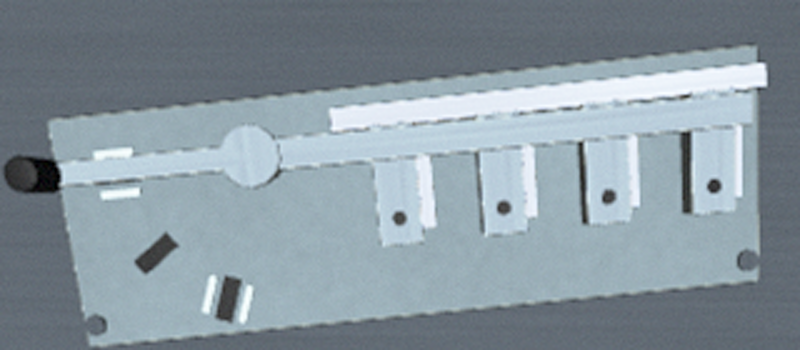

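The clamp lever is seated at about 0 rad, and all four blanks are home under the strap.

```bash
python3 -c "
from workcell import hand_in
print(hand_in())"
```

```text
the job is handed in; nothing more can be done
None
```

I handed the job in at about 133 s: four blanks home in bays 0–3, clamp lever at about 0 rad with its strap over them, then the feed lever turned to within about 0.005 rad of the pointer; the pistons were not touched.

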